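# Set the preload screw of the sliding stop

### The job

The sliding stop on its aluminium rail must glide without play: turn its flat-headed steel thumbscrew clockwise until it bottoms, then back it off one eighth of a turn (45 degrees) and let go. Leave the round lobed knob of the hold-down clamp as it is set.

Things in the scene. Friction and masses are not known exactly. Their poses are not given: they have to be found in the camera images.
- thumbscrew (a joint): the thumbscrew's angle in rad: 0 = bottomed against its hard stop, growing as it is backed off anticlockwise seen from above (clockwise from above brings it down to 0). At the start it is 0.6 to 1.3 rad (35 to 75 degrees) off bottom. It stays where it is left; turning it takes about 0.1 N m, and it does not rise or sink. At 0 the broad faces of its head lie along the rail; backed off by 0.785 they stand at 45 degrees to the rail, turned anticlockwise
- thumbscrew_grip (a point): point to grip the thumbscrew: on its vertical axis, in the middle of its head. The head is a plain steel upright paddle 46 mm long (this point's x axis) x 12 mm thick (y) x 32 mm high (z up, 16 mm above and below this point), turning with the screw; below it a 26 mm round collar and a 14 mm neck. The flat top of the block it stands on is 31 mm below this point
- stop: the sliding stop with its aluminium rail (230 x 56 mm), fixed to the bench; origin on the bench under the thumbscrew's axis, x axis along the rail, z up. The thumbscrew stands on the middle of its dark wooden block, 76 x 74 mm, top 60 mm above the bench; a thin steel stop plate, 110 mm wide, its top 56 mm above the bench, is on the block's -x face
- lobe_tip (a point): rim of one lobe of the knob to be left alone: a black plastic round knob with five lobes, 57 mm across, 33 mm high, on the hold-down clamp (an aluminium bar on a plywood plate, pressing on a brown offcut). This point is 28.5 mm from the knob's vertical axis and 80 mm above the bench; the knob turns if pushed

How it is judged:
By the outcome, as a careful person would: the job done as asked, in the order asked, and still so for the second after the job is handed in, with the robot touching nothing.
It also fails if it takes over 40 s, if anything falls off the work surface, if the arm or the gripper's body presses on something with over 40 N, if the wrist force passes 120 N, or if a joint passes its speed limit or range.

### The arm

A 6-joint arm with a two-finger parallel gripper is mounted at the origin on the work surface. World frame = base frame: x ahead of the robot, y to its left, z up, the work surface at z = 0. Lengths are in m, angles in rad, forces in N, time in s.
With the tool pointing down it reaches from about 0.275 to 0.825 m from the base axis. Payload 5.2 kg.
Tool frame: the origin (TCP) lies on the centre line of the jaws, within the pads' length; the fingertips stand 11 mm ahead of it and the grasp point (between the pads) lies 8 mm behind it (robot.tip_extent is the distance from the TCP to the fingertips, in m); z points along the fingers, y is the direction in which the jaws open and shut (so a half turn about z gives the same grasp; the last joint's range is limited). The gripper opens to 93 mm and grips with 3 to 60 N. Pads are 15 mm wide; open, the fingers measure 128 mm over their backs; the gripper's body (75 mm by 188 mm) begins 65 mm behind the grasp point.
Start: joints at [-1.533, 0.259, 1.535, -0, 1.348, -0.203], TCP at [0.131, -0.534, 0.23] pointing down, gripper open.
Joint ranges: [-3.14, 3.14], [-0.91, 2.08], [0.19, 2.58], [-1.22, 4.36], [0.22, 2.71], [-3.12, 3.12]. Speed limits (rad/s): [2.57, 2.57, 3.14, 3.14, 3.14, 3.14].

### API

Orientations are given as a 3x3 rotation matrix whose columns are the frame's x, y, z axes.
In Python, from plant import robot gives the robot as it stands.
- The arm moves only by the shell command python3 -m jog 'ROWS' [OPENING] [FORCE]. ROWS is JSON, a list that holds one entry, the list of rows, each a list of 6 numbers: the shift along the tool's x, y, z in m, then the turn, a rotation vector about the tool's x, y, z in rad. In form: [[[x, y, z, wx, wy, wz], ...]]. A call has 1 to 20 rows; each row shifts and turns the commanded pose from where the row before left it, along the tool's axes as they then stand; what a row does not reach is not made up. A row lasts 1/10 s, in which the tool goes at most 50 mm and 8.59 degrees, less where a joint would pass 70% of its speed; a pose out of reach is approached as far as the arm can. A call with a gripper value outside its range is refused whole. OPENING is the opening, from 0 (shut) to 1 (fully open), set as the call begins (- or left out, the last holds). The fingers move at their own pace and stop on an object; FORCE is the grip in N (left out, the last holds). Time passes only in rows, so rows that do not move let the fingers close. It gives the time, the measured TCP pose, the force and the opening at its end, in the units of the state.
- robot.read_state(): the state, without advancing time (a new reading comes with each control period).
- robot.read_camera(name): name is "scene" or "side" or "wrist"; returns a dict with "pixels" (420x560x3 uint8, blue, green, red), "K" (3x3 intrinsics, pixels), "view" (4x4, takes a point from world to camera coordinates). Camera axes: x right, y up, looking along -z (the intrinsics and any distortion apply to the point x, -y, -z); pixel columns grow to the right and rows downward; lengths in m; the calibration is good to about 2 mm. The wrist camera is an equidistant fisheye: a pixel r from the principal point sees the ray r / f radians off the axis. A picture is of the moment at which its call begins. There is no depth.
- robot.finish_job(): hands the job in, once; it reports no verdict.
Trained networks look in a picture, given as the dict that the camera call returned (one of the last four; its "shot" number tells which), for a name from the list of things; names that differ only in an ending like _2 or _b are one class to them, and where a whole thing is asked for, a point or a joint stands for the part that bears it (a point fixed in the world has none). Each returns a list of dicts, best first, with "score" (0 to 1); they miss things now and then, are a little off and sometimes report something else, mostly with a low value. They report only what shows in the picture. A call takes as long as a camera call.
- robot.recognise(picture, thing): "at" ([x, y, z] in m, in world coordinates, good to about 4 mm: the middle of the surface that is visible of it).
The state is a dict: "clock": time; "joint_pos": joint angles; "qvel": joint speeds; "effort": joint torques, N m; "ee_pos": TCP position; "tool_rot": TCP orientation; "ft_force": force on the tool from outside, world axes, zero at the start; "moment": the same for the moment, N m; "finger_gap": opening from 0.0 (shut) to 1.0 (fully open).
Only numpy, scipy, OpenCV 4.12 (cv2) and the standard library are available. Lean on these libraries where they do the work, as an engineer would, in place of code of your own. Each camera call takes 0.05 s, during which the arm holds its last target.

## Working session

There is one attempt and no reset: what is moved stays moved. The work goes in short steps, Python scripts to look and compute and a shell command to move; the robot and the scene stay as the last step left them, time stands still between calls to the robot, and variables do not carry over. Pictures are saved under pics/ and viewed, and the job is handed in when it is done.

```bash
mkdir -p pics; ls
cat > h.py <<'E'
import numpy as np, cv2
from plant import robot
def save(p,n): cv2.imwrite('pics/'+n,p['pixels'])
def proj(p,X):
    c=(p['view']@np.append(X,1))[:3]; v=np.array([c[0],-c[1],-c[2]]); q=p['K']@v; return q[:2]/q[2]
def ray(p,u,v):
    d=np.linalg.inv(p['K'])@[u,v,1]; d=np.array([d[0],-d[1],-d[2]]); R=p['view'][:3,:3]; t=p['view'][:3,3]
    return -R.T@t, R.T@d
def atz(p,u,v,z):
    o,d=ray(p,u,v); return o+d*(z-o[2])/d[2]
E
python3 - <<'E'
from h import *
s=robot.read_state(); print(s['clock'],s['ee_pos'],s['tool_rot'],s['ft_force'],s['finger_gap'])
for n in ['scene','side']:
    p=robot.read_camera(n); save(p,n+'0.png'); print(p.keys(),p['K'])
    for t in ['thumbscrew_grip','stop','lobe_tip']:
        for r in robot.recognise(p,t)[:2]: print(n,t,r,proj(p,r['at']))
E
```

```text
pics
0.0 [ 0.13115121 -0.5335845   0.22882696] [[ 9.71153623e-01  2.38454681e-01 -7.55559272e-05]
 [ 2.38454413e-01 -9.71151948e-01  1.84045158e-03]
 [ 3.65488010e-04 -1.80537787e-03 -9.99998304e-01]] [0.29254206 0.89701034 0.61861668] 0.9995755951945157
dict_keys(['pixels', 'K', 'view', 'shot']) [[504.09941678   0.         278.43803363]
 [  0.         504.09941678 211.38819345]
 [  0.           0.           1.        ]]
scene thumbscrew_grip {'at': [0.5721, 0.2341, 0.0992], 'score': 0.8} [414.19943293 254.64774877]
scene stop {'at': [0.5894, 0.2425, 0.0365], 'score': 0.58} [407.70017611 291.11220867]
scene lobe_tip {'at': [0.5161, -0.1512, 0.0839], 'score': 0.84} [209.01420348 154.55446567]
dict_keys(['pixels', 'K', 'view', 'shot']) [[404.78686956   0.         277.71735565]
 [  0.         404.78686956 211.72292462]
 [  0.           0.           1.        ]]
side thumbscrew_grip {'at': [0.5568, 0.2404, 0.1046], 'score': 0.95} [252.54063323 324.50775201]
side stop {'at': [0.5516, 0.2454, 0.0262], 'score': 0.95} [257.45388265 357.53192014]
side lobe_tip {'at': [0.5075, -0.1432, 0.0891], 'score': 0.8} [318.42180266 166.35565133]
```

View pics/scene0.png

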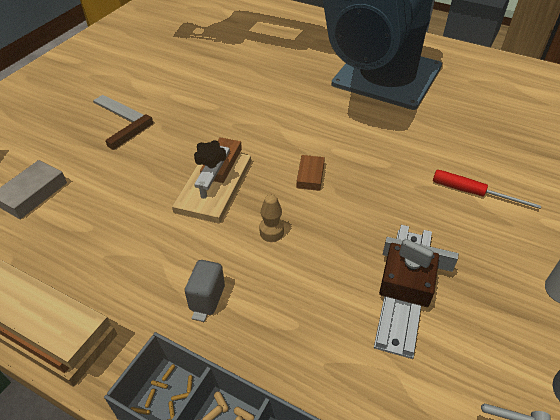

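View pics/side0.png

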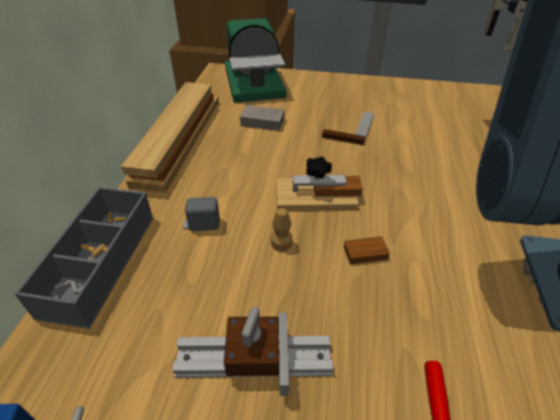

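Run:
```python
import cv2,numpy as np
a=cv2.imread('pics/scene0.png')[220:360,360:470]; b=cv2.imread('pics/side0.png')[300:395,165:340]
a=cv2.resize(a,None,fx=4,fy=4,interpolation=2); b=cv2.resize(b,None,fx=4,fy=4,interpolation=2)
cv2.imwrite('pics/scz.png',a); cv2.imwrite('pics/siz.png',b)
```

```text
(no output)
```

View pics/scz.png

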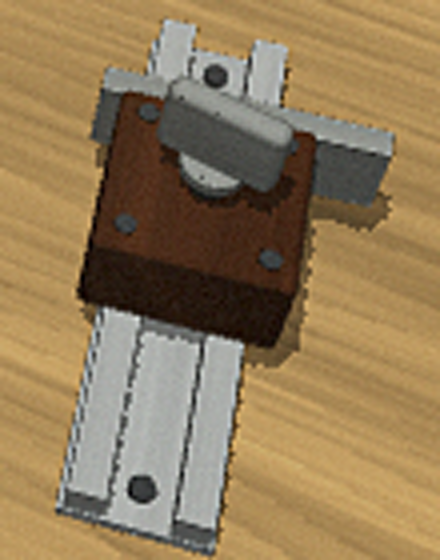

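View pics/siz.png

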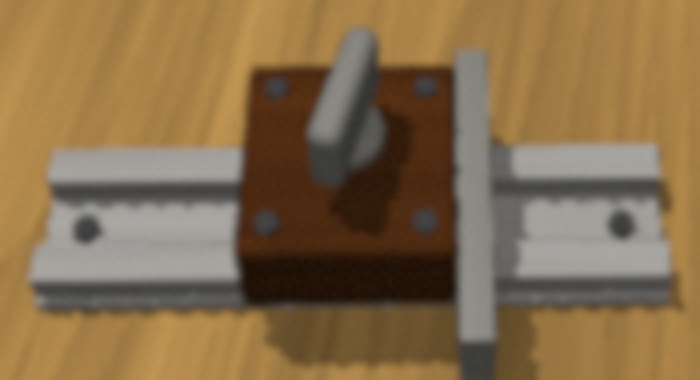

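Run:
```python
from h import *
a=robot.read_camera('scene'); b=robot.read_camera('side')
A=lambda u,v,z:atz(a,360+(u+.5)/4-.5,220+(v+.5)/4-.5,z)[:2]
B=lambda u,v,z:atz(b,165+(u+.5)/4-.5,300+(v+.5)/4-.5,z)[:2]
ca=np.array([A(*q,.06) for q in [(122,95),(315,140),(300,298),(90,250)]])
cb=np.array([B(*q,.06) for q in [(252,68),(455,68),(455,253),(238,253)]])
print(ca,ca.mean(0)); print(cb,cb.mean(0))
for C in (ca,cb): print([np.linalg.norm(C[i]-C[i-1]) for i in range(4)])
d=(ca[2]+ca[3]-ca[0]-ca[1]);print('scene rail yaw',np.arctan2(d[1],d[0]))
d=(cb[0]+cb[3]-cb[1]-cb[2]);print('side rail yaw',np.arctan2(d[1],d[0]))
# rail long edges z~? side: lower edge bench line
for nm,f,p,q in [('sideback',B,(658,148),(55,153)),('sidebottom',B,(668,300),(40,303))]:
    p=f(*p,.0 if 'bottom' in nm else .02);q=f(*q,.0 if 'bottom' in nm else .02);print(nm,np.arctan2(*(q-p)[::-1]),np.linalg.norm(p-q))
for p,q,f,n in [((175,88),(288,128),A,'sc'),((360,33),(325,132),B,'si')]:
    p=f(*p,.107);q=f(*q,.107);d=q-p;print(n,p,q,(p+q)/2,np.linalg.norm(d),np.arctan2(d[1],d[0]))
```

```text
[[0.53560766 0.1918889 ]
 [0.52191868 0.26332334]
 [0.59337026 0.27877885]
 [0.60917213 0.20634515]] [0.56501718 0.23508406]
[[0.60333668 0.20775289]
 [0.53001494 0.19466705]
 [0.51773796 0.26469363]
 [0.5892653  0.27742947]] [0.56008872 0.23613576]
[np.float64(0.07497141919963976), np.float64(0.07273422156392227), np.float64(0.07310403630717788), np.float64(0.07413730568176237)]
[np.float64(0.07108325240021982), np.float64(0.07448030917548767), np.float64(0.07109462132854813), np.float64(0.07265233514088006)]
scene rail yaw 0.20341238462787506
side rail yaw 0.17641292058202493
sideback 0.1855516347015208 0.2284832092987883
sidebottom 0.18100582207350213 0.2293149454144523
sc [0.56341323 0.21379208] [0.56200718 0.25439172] [0.5627102 0.2340919] 0.04062397655231114 1.6054145940646984
si [0.55917762 0.21638627] [0.56227316 0.25489036] [0.56072539 0.23563832] 0.0386283274734448 1.4905738963491093
```

Run:
```python
from h import *
s=robot.read_state(); d=np.array([.562,.235,.215])-s['ee_pos']; print(s['tool_rot'].T@d/20 if hasattr(s['tool_rot'],'T') else np.array(s['tool_rot']).T@d/20, s['clock'])
```

```text
[ 0.03008973 -0.03220993  0.00073192] 0.5
```

```bash
python3 -m jog '[[[0.03009,-0.03221,0.0007,0,0,0],[0.03009,-0.03221,0.0007,0,0,0],[0.03009,-0.03221,0.0007,0,0,0],[0.03009,-0.03221,0.0007,0,0,0],[0.03009,-0.03221,0.0007,0,0,0],[0.03009,-0.03221,0.0007,0,0,0],[0.03009,-0.03221,0.0007,0,0,0],[0.03009,-0.03221,0.0007,0,0,0],[0.03009,-0.03221,0.0007,0,0,0],[0.03009,-0.03221,0.0007,0,0,0],[0.03009,-0.03221,0.0007,0,0,0],[0.03009,-0.03221,0.0007,0,0,0],[0.03009,-0.03221,0.0007,0,0,0],[0.03009,-0.03221,0.0007,0,0,0],[0.03009,-0.03221,0.0007,0,0,0],[0.03009,-0.03221,0.0007,0,0,0],[0.03009,-0.03221,0.0007,0,0,0],[0.03009,-0.03221,0.0007,0,0,0],[0.03009,-0.03221,0.0007,0,0,0],[0.03009,-0.03221,0.0007,0,0,0]]]'
python3 -m jog '[[[0,0,0,0,0,-0.14],[0,0,0,0,0,-0.14],[0,0,0,0,0,-0.14],[0,0,0,0,0,-0.14],[0,0,0,0,0,-0.14],[0,0,0,0,0,-0.14],[0,0,0,0,0,-0.14],[0,0,0,0,0,-0.14],[0,0,0,0,0,-0.14],[0,0,0,0,0,0],[0,0,0,0,0,0]]]'
python3 - <<'E'
from h import *
s=robot.read_state(); R=np.array(s['tool_rot']);print(s['ee_pos'],np.arctan2(R[1,0],R[0,0]),R[:,2],s['joint_pos'],s['ft_force'],s['moment'],s['clock'])
p=robot.read_camera('wrist'); save(p,'w1.png'); print(p['K'],p['view']);print([robot.recognise(p,'thumbscrew_grip')[:2]])
E
```

```text
clock: 2.5
ee_pos: [0.5626, 0.2369, 0.2156]
tool_rot: [[0.971, 0.239, 0.0], [0.239, -0.971, -0.0], [0.0, 0.0, -1.0]]
ft_force: [0.9, -1.1, 0.4]
finger_gap: 1.003
clock: 3.6
ee_pos: [0.562, 0.235, 0.2156]
tool_rot: [[0.074, 0.997, -0.0], [0.997, -0.074, 0.0], [0.0, -0.0, -1.0]]
ft_force: [-0.9, 0.1, 0.1]
finger_gap: 0.999
[0.56198709 0.23499862 0.21564204] 1.4970367832229927 [-5.39064650e-05  9.52610656e-06 -9.99999999e-01] [2.13134198e-01 3.73584667e-01 1.40741026e+00 2.11790166e-05
 1.36064840e+00 2.86889323e-01] [-0.89711644  0.11106059  0.10717769] [-0.06527021 -0.10682298  0.02971235] 3.6
[[325.1922621    0.         284.01334936]
 [  0.         325.1922621  210.55967207]
 [  0.           0.           1.        ]] [[ 0.99736426 -0.07255019 -0.00100436 -0.54244346]
 [ 0.06918008  0.9550263  -0.28833814 -0.23343413]
 [ 0.02187818  0.28750868  0.95752812 -0.45797087]
 [ 0.          0.          0.          1.        ]]
[[{'at': [0.5583, 0.2352, 0.1086], 'score': 0.9}]]
```

View pics/w1.png

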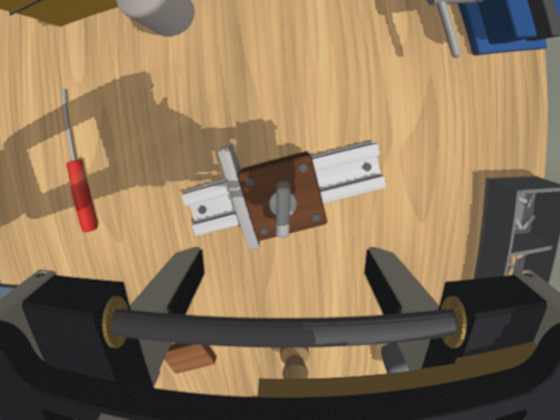

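Run:
```python
import cv2
a=cv2.imread('pics/w1.png')[130:260,175:395]
cv2.imwrite('pics/w1z.png',cv2.resize(a,None,fx=3.6,fy=3.6,interpolation=2))
```

```text
(no output)
```

View pics/w1z.png

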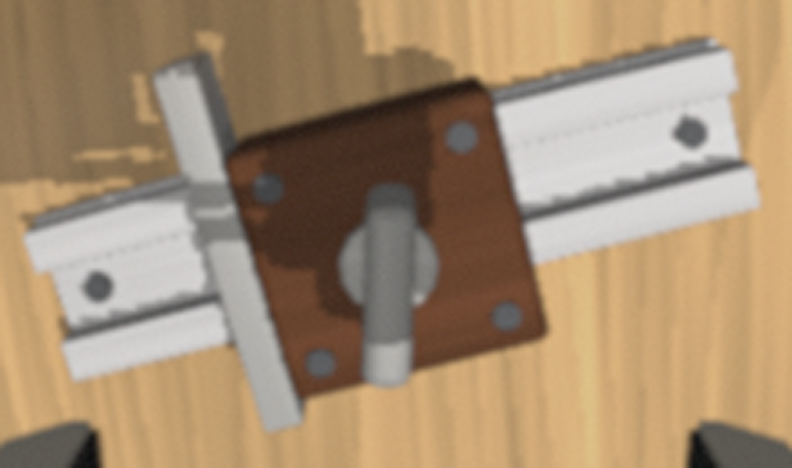

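```bash
cat >> h.py <<'E'
def fatz(p,u,v,z):
    K=p['K']; x=(u-K[0,2])/K[0,0]; y=(v-K[1,2])/K[1,1]; r=np.hypot(x,y)
    k=np.sin(r)/max(r,1e-9); d=np.array([x*k,-y*k,-np.cos(r)]); R=p['view'][:3,:3]; o=-R.T@p['view'][:3,3]; d=R.T@d
    return (o+d*(z-o[2])/d[2])[:2]
E
python3 - <<'E'
from h import *
p=robot.read_camera('wrist')
W=lambda u,v,z:fatz(p,175+(u+.5)/3.6-.5,130+(v+.5)/3.6-.5,z)
c=np.array([W(*q,.06) for q in [(232,157),(490,95),(545,333),(300,397)]])
print(c.mean(0),[np.linalg.norm(c[i]-c[i-1]) for i in range(4)])
d=c[1]+c[2]-c[0]-c[3]; print('yaw',np.arctan2(d[1],d[0])); d=c[0]+c[1]-c[2]-c[3]; print('yaw y',np.arctan2(d[1],d[0])-np.pi/2)
c=np.array([W(*q,.06) for q in [(267,187),(461,136),(507,316),(319,361)]]); print('screws',c.mean(0))
for a,b in (((267,187),(461,136)),((319,361),(507,316))): d=W(*b,.06)-W(*a,.06);print(np.arctan2(d[1],d[0]))
a=W(390,192,.107);b=W(388,343,.107);d=a-b;print('head',(a+b)/2,np.linalg.norm(d),np.arctan2(d[1],d[0]))
a=W(98,286,.01);b=W(690,132,.01);d=b-a;print('railscrews',(a+b)/2,np.linalg.norm(d),np.arctan2(d[1],d[0]))
print('collar',W(388,266,.07), 'cam', -p['view'][:3,:3].T@p['view'][:3,3])
E
```

```text
[0.56039276 0.23417339] [np.float64(0.07161416082162554), np.float64(0.0714580748811476), np.float64(0.06906934844800983), np.float64(0.0721179544657998)]
yaw 0.18253872708084168
yaw y 0.17175051507441963
screws [0.55945323 0.23336571]
0.1879730412081587
0.17666122439622642
head [0.56043985 0.24162669] 0.036725922830301204 1.4853173918757014
railscrews [0.55939332 0.23430953] 0.19787132135203492 0.18935049227412248
collar [0.5593035  0.23210412] cam [0.56710127 0.31525439 0.37068008]
```

```bash
python3 -m jog '[[[-0.0005,-0.0015,0.0156,0,0,0.01],[0,0,0.02,0,0,0],[0,0,0.02,0,0,0],[0,0,0.02,0,0,0],[0,0,0.02,0,0,0],[0,0,0.015,0,0,0],[0,0,0.015,0,0,0],[0,0,0,0,0,0],[0,0,0,0,0,0]]]'
python3 - <<'E'
from h import *
for n in ('scene','wrist','side'): save(robot.read_camera(n),n+'2.png')
a=cv2.imread('pics/scene2.png')[150:350,340:500]; b=cv2.imread('pics/side2.png')[220:380,165:340]
a=cv2.resize(a,(400,500),interpolation=2);b=cv2.resize(b,(400,366),interpolation=2)
cv2.imwrite('pics/z2.png',np.hstack([a,np.vstack([b,np.zeros((134,400,3),np.uint8)])]))
E
```

```text
clock: 4.65
ee_pos: [0.5605, 0.2346, 0.0902]
tool_rot: [[0.081, 0.997, -0.0], [0.997, -0.081, -0.0], [-0.0, -0.0, -1.0]]
ft_force: [-0.1, -0.1, 0.4]
finger_gap: 1.002
```

View pics/z2.png

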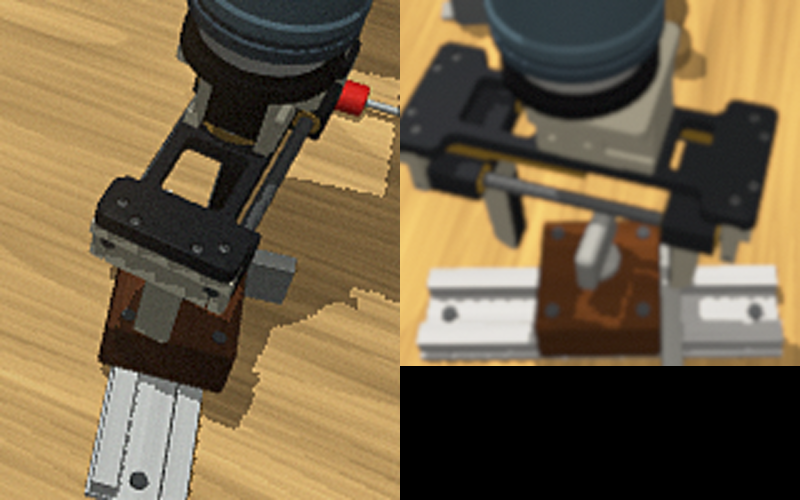

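View pics/wrist2.png

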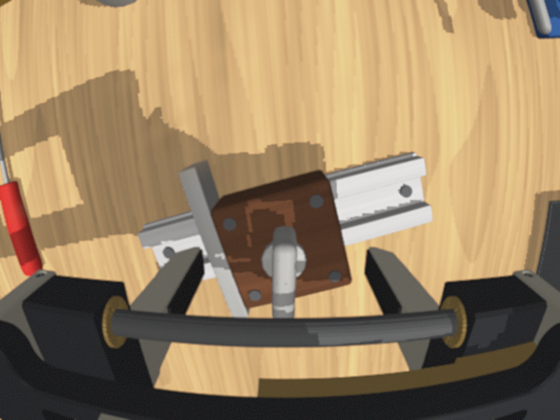

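```bash
python3 -m jog '[[[0,0,0,0,0,0],[0,0,0,0,0,0],[0,0,0,0,0,0],[0,0,0,0,0,0],[0,0,0,0,0,0],[0,0,0,0,0,0],[0,0,0,0,0,0],[0,0,0,0,0,0],[0,0,0,0,0,0],[0,0,0,0,0,0]]]' 0 10
python3 - <<'E'
from h import *
s=robot.read_state(); R=np.array(s['tool_rot']);print(s['ee_pos'],np.arctan2(R[1,0],R[0,0]),s['ft_force'],s['moment'],s['finger_gap']*93,s['qvel'])
for n in ('wrist','side'): save(robot.read_camera(n),n+'3.png')
E
```

```text
clock: 5.8
ee_pos: [0.5604, 0.2346, 0.09]
tool_rot: [[0.08, 0.997, -0.0], [0.997, -0.08, 0.0], [0.0, -0.0, -1.0]]
ft_force: [0.0, 0.7, 0.6]
finger_gap: 0.186
[0.56043599 0.23459846 0.09004048] 1.4907396363031014 [0.00296616 0.65086762 0.56406417] [-0.13612255 -0.10743433 -0.0216031 ] 17.288979340766215 [-1.22389391e-03 -5.40755372e-04 -2.54251826e-05 -7.60084695e-04
 -7.64088818e-04 -1.61284525e-03]
```

View pics/wrist3.png

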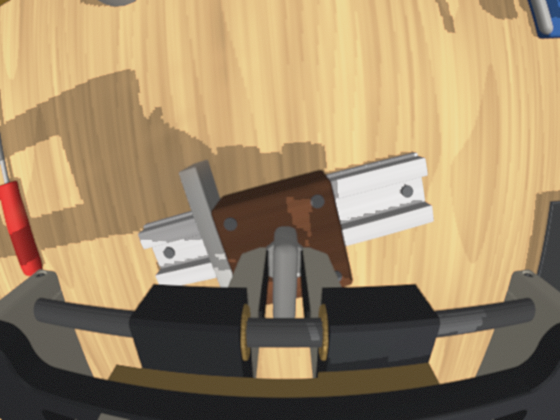

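```bash
cat > st.py <<'E'
from h import *
s=robot.read_state(); R=np.array(s['tool_rot']);print(s['clock'],np.round(s['ee_pos'],4),'yaw',round(np.arctan2(R[1,0],R[0,0]),4),np.round(s['ft_force'],2),'M',np.round(s['moment'],3),s['finger_gap']*93,'j6',s['joint_pos'][5],s['effort'][5])
E
python3 -m jog '[[[0,0,0,0,0,0],[0,0,0,0,0,0],[0,0,0,0,0,0]]]' - 10; python3 st.py;python3 -m jog '[[[0,0,0,0,0,0],[0,0,0,0,0,0]]]' - 35;python3 st.py
```

```text
clock: 6.2
ee_pos: [0.5607, 0.2346, 0.0901]
tool_rot: [[0.08, 0.997, 0.0], [0.997, -0.08, 0.0], [0.0, 0.0, -1.0]]
ft_force: [3.1, 0.2, -0.5]
finger_gap: 0.133
6.2 [0.5607 0.2346 0.0901] yaw 1.4907 [ 3.08  0.17 -0.48] M [-0.062 -0.256 -0.114] 12.352522379207814 j6 0.29306279194244894 -0.0889698788523674
clock: 6.4
ee_pos: [0.5607, 0.2346, 0.09]
tool_rot: [[0.08, 0.997, 0.0], [0.997, -0.08, -0.0], [0.0, 0.0, -1.0]]
ft_force: [1.9, -0.0, -1.4]
finger_gap: 0.125
6.4 [0.5607 0.2346 0.09  ] yaw 1.4909 [ 1.86 -0.05 -1.44] M [-0.006 -0.37  -0.027] 11.664845507270678 j6 0.2929758739839382 -0.015611980925314128
```

```bash
python3 -m jog '[[[0,0,0,0,0,0.05],[0,0,0,0,0,0.1],[0,0,0,0,0,0.1],[0,0,0,0,0,0.1],[0,0,0,0,0,0.1],[0,0,0,0,0,0.1]]]'; python3 st.py;python3 -m jog '[[[0,0,0,0,0,0.1],[0,0,0,0,0,0.1],[0,0,0,0,0,0.1],[0,0,0,0,0,0.1],[0,0,0,0,0,0.1],[0,0,0,0,0,0.05]]]'; python3 st.py
```

```text
clock: 7.0
ee_pos: [0.5613, 0.2344, 0.0901]
tool_rot: [[0.592, 0.806, 0.002], [0.806, -0.592, -0.0], [0.001, 0.001, -1.0]]
ft_force: [3.9, -0.6, -3.5]
finger_gap: 0.127
7.0 [0.5613 0.2344 0.0901] yaw 0.937 [ 3.9  -0.63 -3.48] M [-0.217 -0.661  0.052] 11.798099135295333 j6 0.8468825368368971 -1.2014282494783401
clock: 7.6
ee_pos: [0.5617, 0.2339, 0.0901]
tool_rot: [[0.926, 0.378, 0.002], [0.378, -0.926, -0.001], [0.002, 0.002, -1.0]]
ft_force: [5.2, -2.2, -3.0]
finger_gap: 0.125
7.6 [0.5617 0.2339 0.0901] yaw 0.3876 [ 5.15 -2.19 -2.98] M [-0.428 -0.792  0.085] 11.627600572622892 j6 1.3962177974674022 -0.0955102639272809
```

```bash
python3 -m jog '[[[0,0,0,0,0,0.04],[0,0,0,0,0,0.04],[0,0,0,0,0,0.04]]]'>/dev/null; python3 st.py; for i in 1; do :; done; python3 -m jog '[[[0,0,0,0,0,0.03],[0,0,0,0,0,0]]]'>/dev/null; python3 st.py; python3 -m jog '[[[0,0,0,0,0,0.03],[0,0,0,0,0,0]]]'>/dev/null; python3 st.py;  python3 -m jog '[[[0,0,0,0,0,0.03],[0,0,0,0,0,0]]]'>/dev/null; python3 st.py
```

```text
7.9 [0.5617 0.2338 0.0901] yaw 0.2694 [ 4.5  -2.76 -2.91] M [-0.467 -0.728  0.108] 11.963253938400396 j6 1.514394985343567 -0.4163517337292433
8.1 [0.5617 0.2337 0.0901] yaw 0.24 [ 5.58 -3.27 -3.15] M [-0.463 -0.755 -0.021] 11.858832453475609 j6 1.543750239341108 0.2845187298953533
8.3 [0.5617 0.2336 0.0901] yaw 0.2101 [ 4.54 -2.81 -2.92] M [-0.534 -0.704  0.015] 11.597922940306072 j6 1.5736573434680972 0.27512066066265106
8.5 [0.5617 0.2336 0.0901] yaw 0.1808 [ 5.48 -2.74 -2.12] M [-0.515 -0.782  0.327] 11.895267606955287 j6 1.6031880002560608 0.5968350917100906
```

Torque is rising at yaw about 0.18, as expected; I'll press a little further to confirm the stop.

```bash
python3 -m jog '[[[0,0,0,0,0,0.02],[0,0,0,0,0,0]]]'>/dev/null; python3 st.py; python3 -m jog '[[[0,0,0,0,0,0.02],[0,0,0,0,0,0]]]'>/dev/null; python3 st.py
```

```text
8.7 [0.5617 0.2336 0.0901] yaw 0.1616 [ 4.92 -2.51 -2.76] M [-0.48  -0.734  0.619] 11.736643439541943 j6 1.6224995459730427 0.8083915896713734
8.9 [0.5615 0.2336 0.0901] yaw 0.1418 [ 3.73 -3.01 -2.69] M [-0.616 -0.672  0.64 ] 12.488549267418037 j6 1.6424123371262753 0.8069542050361633
```

```bash
python3 -m jog '[[[0,0,0,0,0,-0.022],[0,0,0,0,0,-0.022],[0,0,0,0,0,0]]]'>/dev/null; python3 st.py; python3 -m jog '[[[0,0,0,0,0,-0.08],[0,0,0,0,0,-0.08],[0,0,0,0,0,-0.08],[0,0,0,0,0,-0.08],[0,0,0,0,0,-0.08],[0,0,0,0,0,-0.08],[0,0,0,0,0,-0.08],[0,0,0,0,0,-0.08],[0,0,0,0,0,-0.08],[0,0,0,0,0,-0.04],[0,0,0,0,0,-0.025],[0,0,0,0,0,0],[0,0,0,0,0,0]]]'>/dev/null; python3 st.py
```

```text
9.2 [0.5616 0.2336 0.0901] yaw 0.1854 [ 5.22 -3.44 -2.82] M [-0.535 -0.649 -0.013] 11.768092608892205 j6 1.5983617433744077 -0.21004403941333294
10.5 [0.5611 0.2343 0.0901] yaw 0.9691 [ 5.05 -2.22 -3.4 ] M [-0.39  -0.929  0.003] 11.803711514118174 j6 0.8147231258517292 0.016985619440674782
```

```bash
python3 -m jog '[[[0,0,0,0,0,0],[0,0,0,0,0,0]]]' - 5 >/dev/null; python3 st.py; python3 -m jog '[[[0,0,0,0,0,0],[0,0,0,0,0,0],[0,0,0,0,0,0],[0,0,0,0,0,0],[0,0,0,0,0,0],[0,0,0,0,0,0],[0,0,0,0,0,0],[0,0,0,0,0,0],[0,0,0,0,0,0],[0,0,0,0,0,0]]]' 1 >/dev/null;python3 st.py
python3 -m jog '[[[0,0,-0.02,0,0,0],[0,0,-0.03,0,0,0],[0,0,-0.03,0,0,0],[0,0,-0.03,0,0,0],[0,0,-0.02,0,0,0],[0,0,0,0,0,0],[0,0,0,0,0,0]]]' >/dev/null;python3 st.py
python3 - <<'E'
from h import *
for n in ('wrist','side','scene'):
    p=robot.read_camera(n); save(p,n+'4.png')
a=cv2.imread('pics/wrist4.png')[110:290,165:405]
cv2.imwrite('pics/w4z.png',cv2.resize(a,None,fx=3.3,fy=3.3,interpolation=2))
E
```

```text
10.7 [0.5611 0.2343 0.0901] yaw 0.9691 [ 4.57 -2.44 -3.54] M [-0.444 -0.882  0.02 ] 11.86192280624313 j6 0.8146928357307026 0.0287407060386613
11.7 [0.5605 0.2346 0.0901] yaw 0.9698 [-0.01 -0.04  0.37] M [-0.044 -0.016 -0.02 ] 87.79267125876605 j6 0.8140146078351845 -3.3406594184270944e-05
12.4 [0.5603 0.2345 0.2196] yaw 0.9698 [-0.16  0.3  -0.42] M [-0.075 -0.029 -0.01 ] 93.29769412818528 j6 0.8140531270468363 0.0010494735397514887
```

View pics/w4z.png

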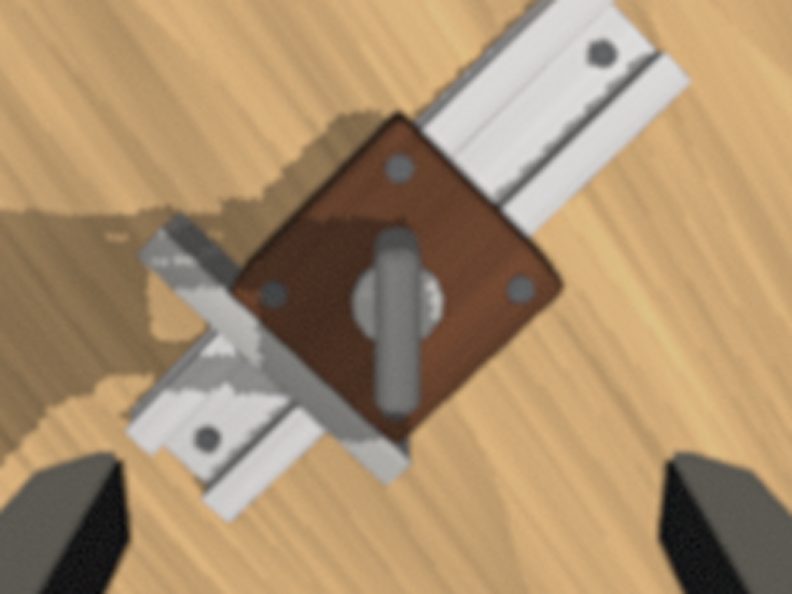

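View pics/side4.png

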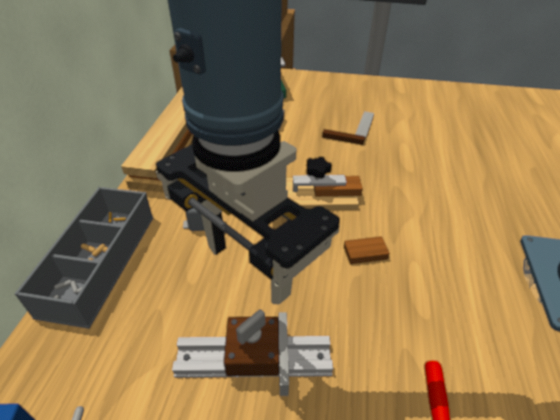

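Run:
```python
from h import *
p=robot.read_camera('wrist')
W=lambda u,v,z:fatz(p,165+(u+.5)/3.3-.5,110+(v+.5)/3.3-.5,z)
def y(a,b,z): d=W(*b,z)-W(*a,z); return np.arctan2(d[1],d[0])
r=[y((207,438),(601,53),.01), y((273,294),(400,168),.06)]
h=[y((397.5,412),(397.5,250),.107), y((376,400),(378,250),.107), y((419,400),(417,250),.107)]
print(r,h,np.mean(h)-np.mean(r))
```

```text
[np.float64(0.18757926466050276), np.float64(0.18377285260275278)] [np.float64(0.9718778787424236), np.float64(0.9535999922005719), np.float64(0.9901317001230041)] 0.7861937983903722
```

Run:
```python
from h import *
print(robot.read_state()['clock'],robot.finish_job())
```

```text
the job is handed in; nothing more can be done
12.6 None
```

I turned the thumbscrew clockwise to its stop, backed it off 45°, let go, lifted clear and handed the job in at 12.6 s.

- **Bottoming:** resistance rose from about 0.1 to 0.64 N m with the tool at about 0.18 rad. That matches the rail direction of 0.18–0.19 rad measured in the pictures. At the last push the pads gave slightly on the head, so the tool went about 0.04 rad past the stop; I took that out before counting the back-off.
- **Back-off:** after release, the wrist camera put the head at 0.786 rad to the rail against a target of 0.785. The tool had turned 0.784 rad from the unloaded bottom position. The picture measurement is only good to about ±0.02 rad.
- **Forces and clearance:** the arm holds about 13 cm above the screw with the gripper open. Force readings were near zero after release and showed at most about 7 N while turning.
- **Clamp knob:** the arm was never lowered near it. It looks unchanged in the last side picture, though I did not measure its angle.

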